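Eject and unload one clamped resin mount

ROBOT

A 6-joint arm with a two-finger parallel gripper is mounted at the origin on the work surface; the furniture and walls round the work are solid. World frame = base frame: x ahead of the robot, y to its left, z up, the work surface at z = 0. Lengths are in mm, angles in degrees, forces in N, time in s.
With the tool pointing down it reaches from about 300 to 850 mm from the base axis. Payload 4.2 kg.
Tool frame: the origin (TCP) lies midway between the tips of the shut fingers; the grasp point (between the pads) lies 19 mm behind it; z points along the fingers, y is the line along which they close (so a half turn about z gives the same grasp; the last joint's range is limited). The gripper opens to 91 mm and grips with 3 to 60 N. Pads are 32 mm wide; open, the fingers measure 118 mm over their backs; the gripper's body (76 mm by 178 mm) begins 60 mm behind the grasp point.
Start: joints at [-71.562, 18.312, 89.639, -0, 72.044, -1.146], TCP at [192.734, -541.753, 213.976] pointing down, gripper open.
Joint ranges: [-177.97, 177.97], [-48.28, 115.42], [12.27, 149.76], [-77.06, 257.06], [2.81, 150.46], [-146.56, 146.56]. Speed limits (degrees/s): [147.25, 147.25, 180, 180, 180, 180].

INTERFACE

Orientations are given as [roll, pitch, yaw] about the fixed x, y, z axes, in that order (R = Rz(yaw) Ry(pitch) Rx(roll)).
In Python, from workcell import env gives the robot as it stands.
- The arm moves only by the tool move_tool, called after "Request:" as a command line: name --pt "numbers of a row" for each row, then --argument value for the rest. Schema: {"type":"object","properties":{"deltas":{"type":"array","items":{"type":"array","items":{"type":"number"},"minItems":6,"maxItems":6},"minItems":1,"maxItems":8},"finger_gap":{"type":"number"},"squeeze":{"type":"number"},"only":{"type":"string"},"quiet":{"type":"boolean"},"lines":{"type":"string"}},"required":["deltas"],"additionalProperties":false}. deltas is a list of rows, 1 to 8 of them, each of 6 numbers: dx, dy, dz in shares of the most that a row can go, 1 being 50 mm, then a rotation vector rx, ry, rz in units of 5 degrees; each row shifts and turns the commanded pose from where the row before left it, along the tool's axes as they then stand; what a row does not reach is not made up. A row lasts 1/10 s, in which the tool goes at most 50 mm and 8.59 degrees, less where a joint would pass 70% of its speed; a pose out of reach is approached as far as the arm can. finger_gap is the finger opening in mm, set as the call begins (left out keeps the last). The fingers move at their own pace and stop on an object; squeeze is the grip in N (left out, the last holds). Time passes only in rows, so rows that do not move let the fingers close. The tool returns the time, the measured TCP pose, the force, the opening and the grip force at its end. only (a regular expression) keeps the lines of the reply that match it, lines (a string "A,B") keeps lines A to B, and quiet returns only ok. Input that does not fit is refused with a message, and nothing moves.
- env.state(): the state, without advancing time (a new reading comes with each control period).
- env.grab_frame(name): name is "side" or "top"; returns the picture (384x512x3 uint8, blue, green, red); there is no depth.
- env.camera_model(name): a dict with "fx", "fy", "cx", "cy" (pixels), "D" ([k1, k2, p1, p2, k3] as OpenCV has them; the pictures are not rectified), "T" (4x4, takes a point from camera to world coordinates). Camera axes: x right, y up, looking along -z (the intrinsics and any distortion apply to the point x, -y, -z); pixel columns grow to the right and rows downward; lengths in mm; the calibration is good to about 2 mm. A picture is of the moment at which its call begins. camera_model takes no time and is no camera call.
- env.job_done(): hands the job in; it is judged then, once.
The state is a dict: "time_s": time; "qpos": joint angles; "qvel": joint speeds; "effort": joint torques, N m; "ee_pos": TCP position; "ee_rot": TCP orientation; "force": force on the tool from outside, world axes, zero at the start; "torque": the same for the moment, N m; "gripper_width": finger opening in mm; "gripper_force": force on a finger pad.
Only numpy, scipy, OpenCV 4.12 (cv2) and the standard library are available. Lean on these libraries where they do the work, as an engineer would, in place of code of your own. Each camera call takes 0.05 s, during which the arm holds its last target. There are 200 camera calls.

TASK

Three black resin mounts are locked flush in the aluminium mount holder. Unload the one with the long steel strip in its polished face: swing the keeper off its rim, press that pocket's ejector lever until the mount stands well proud of the deck and stays there, then lift it out and set it down gently, face up and flat, in the steel tray without touching the mounts already there. Leave the other two mounts seated, the mounts in the tray where they are, and the wash bottle, measuring cylinder and beaker standing where they are.

Things in the scene. Friction and masses are not known exactly. Their poses are not given: they have to be found in the camera images.
- holder: aluminium mount holder, fixed; deck (top face) 53 mm above the bench. Origin on the bench under the middle pocket; x from the lever side (front) to the keeper side (back). Block spans x -34 to +58, y -95 to +95 mm; 3 mm screw heads at x -26 and +50, y +-85. Pockets, keepers and levers 0, 1, 2 lie at y +62, 0, -62 mm; pocket centres at x 0
- tray: shallow stainless specimen tray, fixed, outside 115 (x) x 180 (y) mm, walls 3 mm thick with a rolled rim whose top is 15.5 mm above the bench. Origin on the bench under its centre; its inside floor is 3 mm above the bench. Two finished mounts already stand in it. (Behind the work, the instrument's upright panel is at world x = 0.60 m, with cables hanging up to 35 mm in front of it where y < 0.1 m)
- strip_mount: the mount to unload: black resin cylinder, 30 mm diameter, 22 mm high, about 30 g, a long steel strip (23 x 6 mm, along its x) in its polished top face. Origin at the centre of its underside, z out of the polished face. Sits in any one of the three pockets, flush with the deck, underside 31 mm above the bench on a seat ring, 0.6 mm of play all round
- disc_mount_a: mount that stays seated in another pocket: same size and resin as the strip mount, with a round steel disc (14 mm) in its face; origin at the centre of its underside
- disc_mount_b: mount that stays seated in another pocket: same size and resin as the strip mount, with a round steel disc (14 mm) in its face; origin at the centre of its underside
- tray_mount_a: finished mount standing in the tray, 30 mm diameter, 22 mm high, round steel disc in its face; origin at the centre of its underside
- tray_mount_b: finished mount standing in the tray, 30 mm diameter, 22 mm high, round steel disc in its face; origin at the centre of its underside
- pin_0 (a point): top centre of keeper 0's upright thumb pin: steel, 9 mm diameter, standing 16 mm above the keeper bar (59 to 75 mm above the bench), 30 mm from the keeper's pivot at holder (46, +62) mm. The pivot screw's head is 15 mm across, its top 63 mm above the bench
- keeper_0 (a joint): angle (rad) of keeper 0, a steel bar 10 mm wide, 54 to 59 mm above the bench, turning about an upright pivot; its tip, 37 mm out, locks the mount down by the rim. 0: points to holder -x; positive swings the tip to holder -y, negative to +y; stops at +-1.5. Clear of the mount beyond 0.5 either way. Stays where left; about 1 N at the pin turns it
- pin_1 (a point): top centre of keeper 1's upright thumb pin: steel, 9 mm diameter, standing 16 mm above the keeper bar (59 to 75 mm above the bench), 30 mm from the keeper's pivot at holder (46, 0) mm. The pivot screw's head is 15 mm across, its top 63 mm above the bench
- keeper_1 (a joint): angle (rad) of keeper 1, a steel bar 10 mm wide, 54 to 59 mm above the bench, turning about an upright pivot; its tip, 37 mm out, locks the mount down by the rim. 0: points to holder -x; positive swings the tip to holder -y, negative to +y; stops at +-1.5. Clear of the mount beyond 0.5 either way. Stays where left; about 1 N at the pin turns it
- pin_2 (a point): top centre of keeper 2's upright thumb pin: steel, 9 mm diameter, standing 16 mm above the keeper bar (59 to 75 mm above the bench), 30 mm from the keeper's pivot at holder (46, -62) mm. The pivot screw's head is 15 mm across, its top 63 mm above the bench
- keeper_2 (a joint): angle (rad) of keeper 2, a steel bar 10 mm wide, 54 to 59 mm above the bench, turning about an upright pivot; its tip, 37 mm out, locks the mount down by the rim. 0: points to holder -x; positive swings the tip to holder -y, negative to +y; stops at +-1.5. Clear of the mount beyond 0.5 either way. Stays where left; about 1 N at the pin turns it
- pad_0 (a point): centre of the top of the ribbed thumb pad (22 x 24 mm, black) of lever 0, in front of the block. Lever up: at holder (-63, +62, 34) mm; fully down: at holder (-65, +62, 10.5) mm
- lever_0 (a joint): angle (rad) of ejector lever 0, hinged at holder (-26, +62, 19.5) mm. 0: pad up; 0.60: fully down on its stop. Pressing the pad (about 3 N) lifts the ejector pin under pocket 0; from 0.06 to 0.60 rad the mount rises 14 mm. Friction keeps the lever where it is left, the mount standing on the pin. A keeper over the rim stops the mount rising
- pad_1 (a point): centre of the top of the ribbed thumb pad (22 x 24 mm, black) of lever 1, in front of the block. Lever up: at holder (-63, 0, 34) mm; fully down: at holder (-65, 0, 10.5) mm
- lever_1 (a joint): angle (rad) of ejector lever 1, hinged at holder (-26, 0, 19.5) mm. 0: pad up; 0.60: fully down on its stop. Pressing the pad (about 3 N) lifts the ejector pin under pocket 1; from 0.06 to 0.60 rad the mount rises 14 mm. Friction keeps the lever where it is left, the mount standing on the pin. A keeper over the rim stops the mount rising
- pad_2 (a point): centre of the top of the ribbed thumb pad (22 x 24 mm, black) of lever 2, in front of the block. Lever up: at holder (-63, -62, 34) mm; fully down: at holder (-65, -62, 10.5) mm
- lever_2 (a joint): angle (rad) of ejector lever 2, hinged at holder (-26, -62, 19.5) mm. 0: pad up; 0.60: fully down on its stop. Pressing the pad (about 3 N) lifts the ejector pin under pocket 2; from 0.06 to 0.60 rad the mount rises 14 mm. Friction keeps the lever where it is left, the mount standing on the pin. A keeper over the rim stops the mount rising
- wash_bottle: white wash bottle with a red cap, 68 mm diameter, 168 mm high, bystander; origin at the centre of its underside
- cylinder_50: clear measuring cylinder on a blue six-sided foot 52 x 45 mm, tube 31 mm across, 177 mm high, bystander; origin at the centre of its underside
- beaker_50: empty clear beaker, 46 mm diameter, 56 mm high, bystander; origin at the centre of its underside

How it is judged (in metres and radians):
On the way, in this order (a step that is already met when the one before it is completed fails the run):
1. the strip mount has been raised at least 8 mm by its ejector and stands in its pocket untouched by the fingers (z of strip_mount in the frame of holder between 0.039 and 0.05 m and contact force between the fingers and strip_mount below 0.05 N), for 0.2 s.
2. the strip mount is lifted clear of the holder in the gripper (z of strip_mount in the frame of holder above 0.065 m and contact force between the fingers and strip_mount above 0.2 N), for 0.1 s.
At the end, for the whole second after the job is handed in: The strip mount stands on the tray's floor, wholly inside the walls, face up within 0.1 rad, at rest and released, its axis more than 31.5 mm from the axis of each mount in the tray; the two disc mounts are still seated in the holder (risen less than 3 mm, moved less than 6 mm) (x of strip_mount in the frame of tray between -0.041 and 0.041 m and y of strip_mount in the frame of tray between -0.0735 and 0.0735 m and z of strip_mount in the frame of tray below 0.0055 m and angle between strip_mount's own z axis and vertical below 0.1 rad and linear speed of strip_mount below 0.01 m/s and contact force between the fingers and strip_mount below 0.02 N and horizontal distance between strip_mount and tray_mount_a above 0.0315 m and horizontal distance between strip_mount and tray_mount_b above 0.0315 m and z of each of disc_mount_a, disc_mount_b in the frame of holder below 0.034 m and distance of each of disc_mount_a, disc_mount_b from where it was at the start of the episode below 0.006 m); the robot touches nothing.
It fails at once if the wash bottle, measuring cylinder or beaker is moved more than 30 mm or tipped (distance of any of wash_bottle, cylinder_50, beaker_50 from where it was at the start of the episode above 0.03 m or angle between any of wash_bottle, cylinder_50, beaker_50's own z axis and vertical above 0.35 rad).
It fails at once if a mount standing in the tray is pushed more than 10 mm or tipped (distance of any of tray_mount_a, tray_mount_b from where it was at the start of the episode above 0.01 m or angle between any of tray_mount_a, tray_mount_b's own z axis and vertical above 0.35 rad).
It fails at once if a disc mount is raised more than 6 mm in its pocket (z of any of disc_mount_a, disc_mount_b in the frame of holder above 0.037 m).
It fails at once if the strip mount falls freely faster than 0.5 m/s (dropped from more than about 12 mm) (linear speed of strip_mount above 0.5 m/s and contact force between anything else and strip_mount below 0.05 N).
It fails at once if the strip mount touches a mount in the tray (contact force between strip_mount and tray_mount_a above 0.1 N or contact force between strip_mount and tray_mount_b above 0.1 N).
It also fails if it takes over 64 s, if anything falls off the work surface, if the arm or the gripper's body presses on something with over 40 N, if the wrist force passes 120 N, or if a joint passes its speed limit or range.

## Working session

There is one attempt and no reset: what is moved stays moved. The work goes in short steps, Python scripts to look and compute and a tool call to move; the robot and the scene stay as the last step left them, time stands still between calls to the robot, and variables do not carry over. Pictures are saved under pics/ and viewed, at most 10 in all, crops included, and the job is handed in when it is done.

```bash
ls; mkdir -p pics
```

Run:
```python
from workcell import env
import cv2
for n in("top","side"):
    cv2.imwrite(f"pics/{n}0.png",env.grab_frame(n))
    m=env.camera_model(n);print(n,m)
s=env.state();print(s)
```

```text
pics
workcell.py
top {'fx': 499.75443556294204, 'fy': 499.75443556294204, 'cx': 250.93334797136433, 'cy': 184.2039619128674, 'D': array([-0.09242234,  0.        ,  0.        ,  0.        ,  0.        ]), 'T': array([[-1.95038741e-02,  9.93178256e-01, -1.14963255e-01,
         3.57990812e+02],
       [-9.99496073e-01, -1.64882033e-02,  2.71244981e-02,
         1.49481643e+02],
       [ 2.50439242e-02,  1.15434355e-01,  9.92999351e-01,
         1.03606808e+03],
       [ 0.00000000e+00,  0.00000000e+00,  0.00000000e+00,
         1.00000000e+00]])}
side {'fx': 404.46534206004367, 'fy': 404.46534206004367, 'cx': 257.54139158693806, 'cy': 187.56574489205363, 'D': array([-0.09461138,  0.        ,  0.        ,  0.        ,  0.        ]), 'T': array([[ 9.69361126e-01,  8.27965839e-02, -2.31265505e-01,
         2.75356087e+02],
       [-2.44903506e-01,  3.98608773e-01, -8.83817469e-01,
        -6.24807695e+02],
       [ 1.90073921e-02,  9.13376030e-01,  4.06673023e-01,
         4.27168647e+02],
       [ 0.00000000e+00,  0.00000000e+00,  0.00000000e+00,
         1.00000000e+00]])}
{'time_s': 0.1, 'qpos': array([-7.15602540e+01,  1.83473793e+01,  8.96987725e+01,  4.87300025e-04,
        7.20434475e+01, -1.14676402e+00]), 'qvel': array([ 0.13492581, -0.04901752, -0.10020299,  0.00913048, -0.04884161,
       -0.08390401]), 'effort': array([-1.20686014e-03, -4.13335419e+01, -2.32509309e+01,  7.27523211e-02,
        4.21980664e-02, -4.62025127e-05]), 'ee_pos': array([ 192.61179236, -541.30850382,  213.21471434]), 'ee_rot': array([-1.79910428e+02, -2.25642539e-03,  1.95863577e+01]), 'force': array([ 0.48021422, -0.26674946,  1.26881834]), 'torque': array([-0.02726622, -0.0301364 ,  0.05735007]), 'gripper_force': 0.0, 'gripper_width': 91.05669922477333}
```
View pics/top0.png

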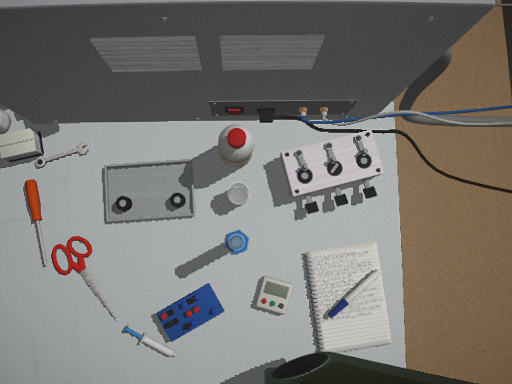

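View pics/side0.png

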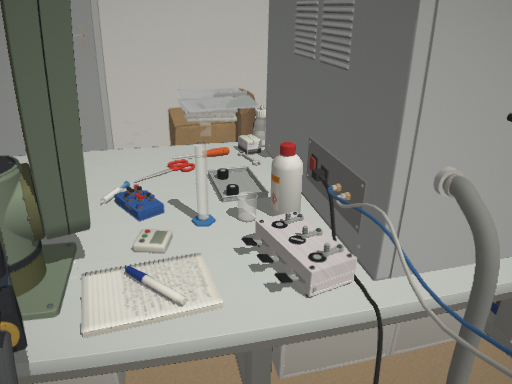

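The top view shows the holder around (332,165), with pads at (311,207), (341,199) and (370,191). The tray is around (149,191), holding mounts at (124,203) and (178,200). The bottle is at (236,145), the beaker at (237,195) and the cylinder at (236,242). I'll zoom in on the holder next.

Run:
```python
import cv2,numpy as np
t=cv2.imread("pics/top0.png");s=cv2.imread("pics/side0.png")
a=cv2.resize(t[120:225,270:395],None,fx=6,fy=5.7,interpolation=cv2.INTER_CUBIC)[:598]
cv2.imwrite("pics/topz.png",cv2.resize(t[125:220,272:392],None,fx=6,fy=6,interpolation=cv2.INTER_CUBIC))
cv2.imwrite("pics/sidez.png",cv2.resize(s[205:300,235:360],None,fx=6,fy=6,interpolation=cv2.INTER_CUBIC))
cv2.imwrite("pics/trayz.png",cv2.resize(t[140:240,90:270],None,fx=4.4,fy=4.4,interpolation=cv2.INTER_CUBIC))
```

View pics/topz.png

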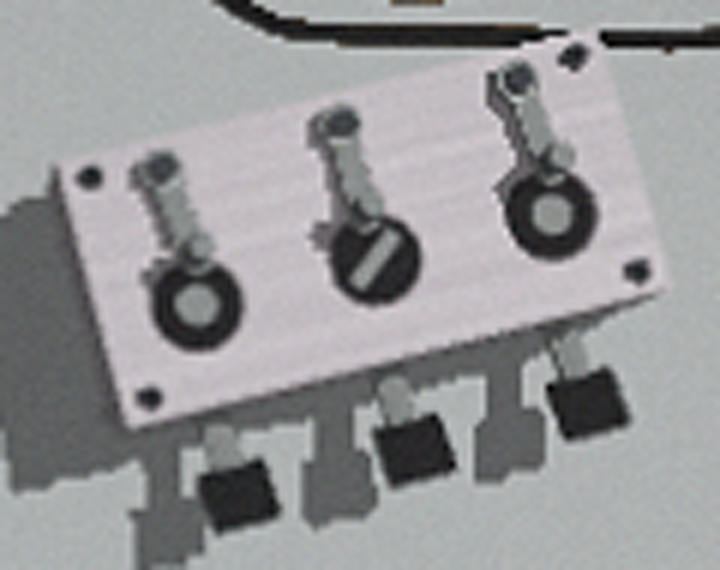

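View pics/sidez.png

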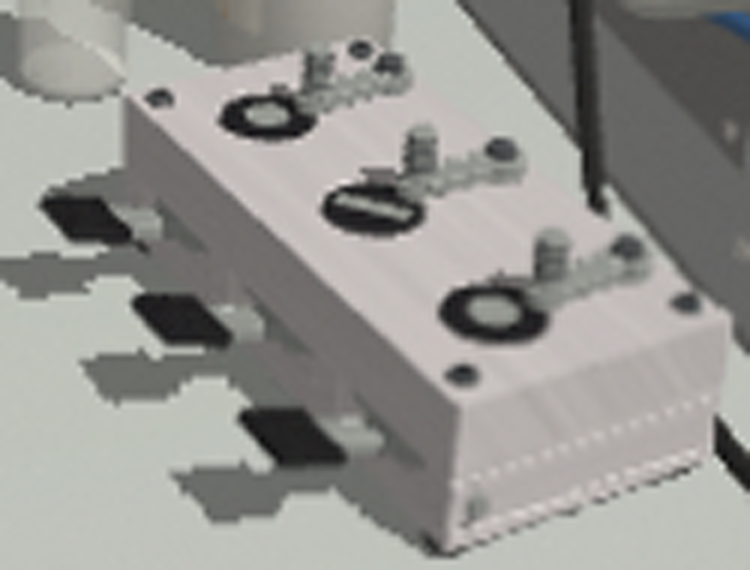

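View pics/trayz.png

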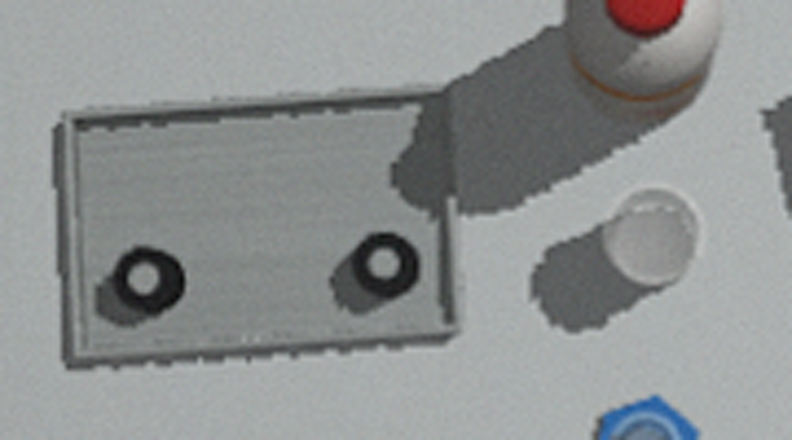

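The strip mount is in the middle pocket (1), with its face at about (376,260) in the top crop and (374,208) in the side crop. Keeper 1's pin top is at about (425,130) in the side crop. The far long side of the tray is empty. Next I'll triangulate from both views.

Create h.py:
```python
import cv2,numpy as np
from workcell import env
M={n:env.camera_model(n) for n in("top","side")}
def ray(n,p):
    m=M[n];K=np.array([[m["fx"],0,m["cx"]],[0,m["fy"],m["cy"]],[0,0,1]])
    x,y=cv2.undistortPoints(np.array([[p]],float),K,m["D"])[0,0]
    d=m["T"][:3,:3]@np.array([x,-y,-1.]);return m["T"][:3,3],d/np.linalg.norm(d)
def onplane(n,p,z):
    o,d=ray(n,p);return o+d*(z-o[2])/d[2]
def tri(pt,ps):
    A=[];b=[]
    R=[ray("top",pt),ray("side",ps)]
    for o,d in R:
        P=np.eye(3)-np.outer(d,d);A.append(P);b.append(P@o)
    x=np.linalg.solve(sum(A),sum(b));e=[np.linalg.norm(A[i]@(x-R[i][0])) for i in(0,1)]
    return x,e
def proj(n,X):
    m=M[n];K=np.array([[m["fx"],0,m["cx"]],[0,m["fy"],m["cy"]],[0,0,1]])
    c=m["T"][:3,:3].T@(np.atleast_2d(X)-m["T"][:3,3]).T
    c=np.array([c[0],-c[1],-c[2]]).T
    return cv2.projectPoints(c,np.zeros(3),np.zeros(3),K,m["D"])[0][:,0]
def blob(img,p,r,th=75):
    "centroid of the dark component nearest p within radius r"
    g=img.max(2).astype(np.uint8);mask=np.zeros_like(g);cv2.circle(mask,tuple(int(round(v)) for v in p),r,255,-1)
    k=((g<th)&(mask>0)).astype(np.uint8);n,l,st,c=cv2.connectedComponentsWithStats(k,connectivity=8)
    if n<2:return None,0
    i=1+np.argmax(st[1:,4]);h=cv2.findContours((l==i).astype(np.uint8),0,2)[0][0]
    mo=cv2.moments(((l==i)*255).astype(np.uint8),True);f=cv2.fillPoly(np.zeros_like(g),[cv2.convexHull(h)],1)
    mo=cv2.moments(f,True);return np.array([mo["m10"],mo["m01"]])/mo["m00"],st[i,4]
```

Run:
```python
from h import *
np.set_printoptions(precision=1,suppress=True)
t=cv2.imread("pics/top0.png");s=cv2.imread("pics/side0.png")
T=lambda u,v:((u+.5)/6-.5+272,(v+.5)/6-.5+125)
S=lambda u,v:((u+.5)/6-.5+235,(v+.5)/6-.5+205)
F={"s50p":((90,177),(361,50),4),"s50m":((574,57),(687,302),4),"sm26p":((149,398),(160,98),4),"sm26m":((637,271),(463,375),4),
"m0":((197,305),(268,117),10),"m1":((376,262),(374,208),10),"m2":((552,214),(496,312),11),
"pad0":((238,495),(85,219),9),"pad1":((414,450),(182,319),9),"pad2":((588,403),(293,436),10)}
W={}
for k,(a,b,r) in F.items():
    a,b=T(*a),S(*b);th=90 if k[0]=='s' else 75
    ba,na=blob(t,a,r,th);bb,nb=blob(s,b,r,th)
    x,e=tri(ba if ba is not None else a,bb if bb is not None else b);x2,_=tri(a,b);W[k]=x
    print(k,np.array(a),ba,na,np.array(b),bb,nb,x,np.array(e),"manual",x2)
H={"s50p":(50,85),"s50m":(50,-85),"sm26p":(-26,85),"sm26m":(-26,-85)}
P=np.array([H[k] for k in H],float);Q=np.array([W[k][:2] for k in H])
U,_,V=np.linalg.svd((P-P.mean(0)).T@(Q-Q.mean(0)));R=(U@V).T;o=Q.mean(0)-R@P.mean(0)
print("origin",o,"yaw",np.degrees(np.arctan2(R[1,0],R[0,0])),"res",Q-(P@R.T+o))
for k in W:print(k,R.T@(W[k][:2]-o),W[k][2])
# pin tops: side pixel + plane z=75; tray
for k,b in(("pin0",(318,57)),("pin1",(425,130)),("pin2",(552,235))):
    x=onplane("side",S(*b),75);print(k,x,R.T@(x[:2]-o),"top px crop",(proj("top",x)[0]-[272,125])*6)
for k,b in(("piv1",(342,120)),):
    x=onplane("top",T(*b),63);print(k,R.T@(x[:2]-o))
```

```text
s50p [286.6 154.1] [286.5 154.2] 10 [294.8 212.9] [294.6 212.9] 7 [530.3  50.6  54.1] [0.6 0.6] manual [530.5  50.4  54. ]
s50m [367.2 134.1] [366.8 134.2] 13 [349.1 254.9] [349. 255.] 8 [ 569.6 -114.1   54.2] [0.2 0.2] manual [ 569.5 -114.8   54.8]
sm26p [296.4 190.9] [296.3 190.9] 9 [261.2 220.9] [261.3 220.6] 7 [456.5  33.   54.4] [0.3 0.3] manual [456.5  32.8  53.8]
sm26m [377.8 169.8] [377.6 169.7] 9 [311.8 267.1] [311.7 266.9] 9 [ 496.2 -132.2   54.5] [0.6 0.6] manual [ 496.2 -132.7   54.5]
m0 [304.4 175.4] [304.2 174.8] 120 [279.2 224.1] [279.1 224.1] 63 [487.9  16.2  52.2] [1.1 1.1] manual [487.4  15.7  52.5]
m1 [334.2 168.2] [333.8 167.2] 127 [296.9 239.2] [296.5 239.5] 75 [502.3 -43.8  52. ] [1.2 1.2] manual [501.3 -44.9  53. ]
m2 [363.6 160.2] [362.7 159.3] 128 [317.2 256.6] [316.7 256.8] 85 [ 517.4 -103.3   51.9] [1.3 1.3] manual [ 516.3 -105.    53.3]
pad0 [311.2 207.1] [311.1 207.3] 109 [248.8 241.1] [249.  241.2] 85 [425.1   1.3  31.4] [0.1 0.1] manual [425.1   1.1  31.9]
pad1 [340.6 199.6] [340.6 199.6] 107 [264.9 257.8] [264.8 257.9] 97 [439.3 -59.4  32.4] [0.4 0.4] manual [439.4 -59.3  32.5]
pad2 [369.6 191.8] [369.2 191.9] 109 [283.4 277.2] [283.3 277.6] 118 [ 454.1 -119.3   31.5] [0.4 0.4] manual [ 454.2 -119.8   32.5]
origin [501.5 -43.5] yaw 13.49936455292242 res [[-0.  -0.3]
 [-0.3  0.3]
 [ 0.2 -0.1]
 [ 0.2 -0. ]]
s50p [49.9 84.7] 54.06336131136826
s50m [ 49.8 -84.6] 54.23780788720345
sm26p [-25.9  84.9] 54.41492241663361
sm26m [-25.8 -85.1] 54.54795274937803
m0 [ 0.7 61.2] 52.21526171333278
m1 [ 0.7 -0.5] 51.97731658242445
m2 [  1.5 -61.9] 51.85830216027615
pad0 [-63.8  61.4] 31.42692706590063
pad1 [-64.2  -0.9] 32.36631597117423
pad2 [-63.8 -62.7] 31.490215751846932
pin0 [500.9  10.7  75. ] [12.  52.8] top px crop [217.4 253. ]
pin1 [517.5 -40.3  75. ] [16.3 -0.6] top px crop [370.5 200.3]
pin2 [ 531.4 -103.3   75. ] [ 15.1 -65.1] top px crop [558.2 156.3]
piv1 [47.1 -0.9]
```

The holder origin is at about (501.5, −43.5) with yaw 13.5°, and pin 1 is at about (517, −40). Heights read about 1.5 mm low. Now the tray and the bystanders.

Run:
```python
from h import *
np.set_printoptions(precision=1,suppress=True)
t=cv2.imread("pics/top0.png");s=cv2.imread("pics/side0.png")
T=lambda u,v:((u+.5)/4.4-.5+90,(v+.5)/4.4-.5+140)
for k,a,b in(("tmL",T(146,280),(222.5,173.5)),("tmR",T(385,263),(232.5,189))):
    # face: disc (bright) centroid approximates the face centre
    x,e=tri(a,b);print(k,x,np.array(e),"top on z=25",onplane("top",a,25))
c=np.array([onplane("top",T(*p),15.5) for p in((66,113),(447,90),(455,332),(71,360))])[:,:2]
o=c.mean(0);print("corners",c,"centre",o,"sides",np.linalg.norm(np.diff(c,axis=0),axis=1))
d=(c[0]+c[3]-c[1]-c[2]);print("yaw of tray y-axis",np.degrees(np.arctan2(-d[0],d[1])))
cap=onplane("top",(236,137),168);print("bottle",cap,"beaker",onplane("top",(237,193),56),"cyl foot",onplane("top",(236,243),10))
p=(70,0,0)
```

```text
tmL [440.9 385.3  13.3] [0.5 0.5] top on z=25 [440.5 382.5  25. ]
tmR [446.9 273.3  15.8] [0.5 0.5] top on z=25 [446.6 272.1  25. ]
corners [[520.5 423.4]
 [528.4 244. ]
 [414.8 241. ]
 [404.6 419.5]] centre [467.1 332. ] sides [179.6 113.6 178.8]
yaw of tray y-axis 2.882883930915028
bottle [543.  150.6 168. ] beaker [454.5 150.5  56. ] cyl foot [356.5 154.3  10. ]
```

Careful with the scale: shifts go in shares of 50 mm and turns go in units of 5 degrees. That gives: 6.5 degrees is 1.3.

Request:
move_tool --pt "0 0 0 0 0 1.3" --pt "0 0 0 0 0 1.3" --pt "0 0 0 0 0 1.3" --pt "0 0 0 0 0 0" --finger_gap 0 --squeeze 20

```text
time_s: 0.5
ee_pos: [192.6, -541.5, 213.5]
ee_rot: [-180.0, 0.0, 0.1]
force: [0.4, -0.4, -1.0]
gripper_width: 62.1
gripper_force: 0.0
```

To row units: -37 mm is -0.74, 23 mm is 0.46.

Request:
move_tool --pt "0.46 -0.74 0 0 0 0" --pt "0.46 -0.74 0 0 0 0" --pt "0.46 -0.74 0 0 0 0" --pt "0.46 -0.74 0 0 0 0" --pt "0.46 -0.74 0 0 0 0" --pt "0.46 -0.74 0 0 0 0" --pt "0.46 -0.74 0 0 0 0" --pt "0.46 -0.74 0 0 0 0"

```text
time_s: 1.3
ee_pos: [376.8, -243.8, 214.0]
ee_rot: [180.0, -0.0, 0.2]
force: [1.0, -0.6, -0.3]
gripper_width: 0.9
gripper_force: 0.0
```

Request:
move_tool --pt "0.46 -0.74 0 0 0 0" --pt "0.46 -0.74 0 0 0 0" --pt "0.46 -0.74 0 0 0 0" --pt "0.46 -0.74 0 0 0 0" --pt "0.44 -0.8 0 0 0 0" --pt "0.44 -0.8 0 0 0 0" --pt "0 0 0 0 0 0" --pt "0 0 0 0 0 0"

```text
time_s: 2.1
ee_pos: [511.8, -16.6, 213.5]
ee_rot: [180.0, 0.1, 0.3]
force: [-0.8, -0.0, -0.3]
gripper_width: 0.8
gripper_force: 0.0
```

To row units: 35 mm is 0.7, 11 mm is 0.22.

Request:
move_tool --pt "0.04 -0.06 0.8 0 0 0" --pt "0 0 0.8 0 0 0" --pt "0 0 0.7 0 0 0" --pt "0 0 0.4 0 0 0" --pt "0 0 0.22 0 0 0" --pt "0 0 0 0 0 0" --pt "0 0 0 0 0 0"

```text
time_s: 2.8
ee_pos: [514.6, -15.0, 68.9]
ee_rot: [180.0, -0.1, 0.1]
force: [0.4, -0.4, 0.1]
gripper_width: 0.3
gripper_force: 0.0
```

Request:
move_tool --pt "0.02 0.08 0 0 0 0" --pt "0.02 0.08 0 0 0 0" --pt "0.02 0.08 0 0 0 0" --pt "0.02 0.08 0 0 0 0" --pt "0.02 0.08 0 0 0 0" --pt "0.02 0.08 0 0 0 0" --pt "0.02 0.08 0 0 0 0" --pt "0 0 0 0 0 0"

```text
time_s: 3.6
ee_pos: [523.1, -42.1, 68.4]
ee_rot: [-179.9, -0.2, 0.0]
force: [3.8, 4.9, 0.2]
gripper_width: 0.7
gripper_force: 2.0
```

To row units: 10 mm is 0.2, -40 mm is -0.8.

Request:
move_tool --pt "0 -0.1 0 0 0 0" --pt "0 0 -0.8 0 0 0" --pt "-0.6 0 -0.8 0 0 0" --pt "-0.8 0.2 0 0 0 0" --pt "-0.4 0.2 0 0 0 0" --pt "0 0 0 0 0 0" --pt "0 0 0 0 0 0"

```text
time_s: 4.3
ee_pos: [431.0, -57.6, 148.0]
ee_rot: [180.0, -0.0, 0.1]
force: [0.1, 0.2, 1.0]
gripper_width: 0.3
gripper_force: 0.0
```

Run:
```python
from h import *
t=env.grab_frame("top");s=env.grab_frame("side");print(env.state()["ee_pos"])
z=lambda a:cv2.resize(a,None,fx=4,fy=4,interpolation=cv2.INTER_CUBIC)
cv2.imwrite("pics/chk1.png",np.hstack([z(t[125:225,280:380]),z(s[200:300,240:340])]))
```

```text
[431.9174499  -57.37040117 147.83804869]
```

View pics/chk1.png

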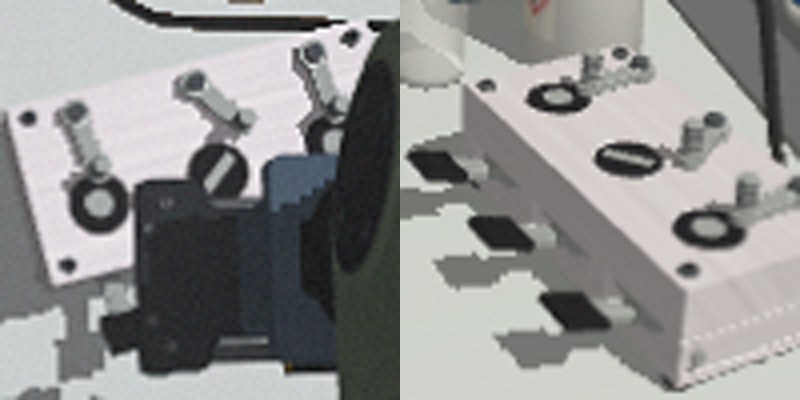

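Keeper 1 now stands at about 0.67 rad, clear of the rim: in the crop its pin is at (245,118) and its pivot at (190,82). Next I'll press lever 1.

To row units: 2 mm is 0.04, 40 mm is 0.8.

Request:
move_tool --pt "0.04 0.04 0.8 0 0 0" --pt "0 0 0.8 0 0 0" --pt "0 0 0.4 0 0 0" --pt "0 0 0.16 0 0 0" --pt "0 0 0.08 0 0 0" --pt "0 0 0.08 0 0 0" --pt "0 0 0.04 0 0 0" --pt "0 0 0 0 0 0"

```text
time_s: 5.2
ee_pos: [433.8, -59.5, 30.5]
ee_rot: [180.0, -0.1, 0.1]
force: [-0.2, 0.1, 1.7]
gripper_width: 0.4
gripper_force: 0.1
```

Request:
move_tool --pt "0 0 0.06 0 0 0" --pt "0 0 0.06 0 0 0" --pt "0 0 0.06 0 0 0" --pt "0 0 0 0 0 0"

```text
time_s: 5.6
ee_pos: [433.3, -59.6, 20.8]
ee_rot: [180.0, -0.0, 0.1]
force: [-0.4, -0.7, 0.2]
gripper_width: 0.5
gripper_force: 0.6
```

To row units: 3 mm is 0.06, 2 mm is 0.04.

Request:
move_tool --pt "0 0 0.06 0 0 0" --pt "0 0 0.04 0 0 0" --pt "0 0 0 0 0 0"

```text
time_s: 5.9
ee_pos: [433.6, -59.4, 15.8]
ee_rot: [180.0, -0.1, 0.1]
force: [-0.8, -0.8, 3.4]
gripper_width: 0.7
gripper_force: 1.5
```

Request:
move_tool --pt "0 0 0.04 0 0 0" --pt "0 0 0 0 0 0"

```text
time_s: 6.1
ee_pos: [433.8, -59.4, 14.0]
ee_rot: [180.0, -0.1, 0.1]
force: [-0.6, 0.3, 5.2]
gripper_width: 0.7
gripper_force: 2.0
```

Request:
move_tool --pt "0 0 0.04 0 0 0" --pt "0 0 0 0 0 0"

```text
time_s: 6.3
ee_pos: [434.0, -59.4, 13.2]
ee_rot: [180.0, -0.1, 0.1]
force: [-2.8, 0.3, 17.7]
gripper_width: 0.3
gripper_force: 8.6
```

The force reached 17.7 N, so the lever is on its stop. I'll back off and measure the raised mount.

Request:
move_tool --pt "0 0 -0.08 0 0 0" --pt "0 0 -0.8 0 0 0" --pt "0 0 -0.9 0 0 0" --pt "0 0 -0.8 0 0 0" --pt "0 0 -0.8 0 0 0" --pt "0 0 0 0 0 0" --pt "0 0 0 0 0 0" --finger_gap 50

```text
time_s: 7.0
ee_pos: [433.1, -59.3, 181.0]
ee_rot: [180.0, -0.1, 0.1]
force: [-0.4, -0.2, -0.5]
gripper_width: 49.6
gripper_force: 0.0
```

Run:
```python
from h import *
np.set_printoptions(precision=1,suppress=True)
t=env.grab_frame("top");s=env.grab_frame("side");print(env.state()["ee_pos"])
z=lambda a:cv2.resize(a,None,fx=6,fy=6,interpolation=cv2.INTER_CUBIC)
cv2.imwrite("pics/chk2.png",np.hstack([z(t[140:190,305:365]),z(s[215:265,270:330])]))
print(proj("top",[501.5,-43.5,67]),proj("side",[501.5,-43.5,67]))
```

```text
[431.8 -59.1 179.4]
[[334.9 167.1]] [[297.2 232.1]]
```

View pics/chk2.png

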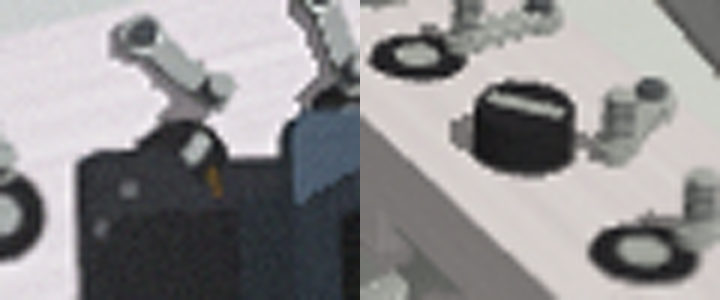

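The mount stands proud. Its face centre in the side view is at (297.1,231.8), against (297.2,232.1) predicted for z = 67 mm. The keeper and lever are holding. Moving in to grasp.

To row units: 40 mm is 0.8, 35 mm is 0.7, 5 degrees is 1.

Request:
move_tool --pt "0.7 -0.16 0 0 0 0" --pt "0.68 -0.16 0 0 0 0" --pt "0 0 0 0 0 1" --pt "0 0 0 0 0 1" --pt "0 0 0.8 0 0 0" --pt "0 0 0.8 0 0 0" --pt "0 0 0 0 0 0" --pt "0 0 0 0 0 0" --finger_gap 50

```text
time_s: 7.9
ee_pos: [501.3, -43.2, 99.9]
ee_rot: [180.0, 0.2, -9.9]
force: [-0.1, 0.1, 0.3]
gripper_width: 50.2
gripper_force: 0.0
```

To row units: 25 mm is 0.5, 12 mm is 0.24.

Request:
move_tool --pt "0 0.01 0.5 0 0 0" --pt "0 0 0.24 0 0 0" --pt "0 0 0.12 0 0 0" --pt "0 0 0 0 0 0" --pt "0 0 0 0 0 0" --finger_gap 50 --squeeze 15

```text
time_s: 8.4
ee_pos: [502.7, -43.9, 58.8]
ee_rot: [-180.0, -0.1, -9.9]
force: [-0.6, 0.3, -0.0]
gripper_width: 50.0
gripper_force: 0.0
```

Request:
move_tool --pt "0 0 0 0 0 0" --pt "0 0 0 0 0 0" --pt "0 0 0 0 0 0" --pt "0 0 0 0 0 0" --pt "0 0 0 0 0 0" --finger_gap 20 --squeeze 15

```text
time_s: 8.9
ee_pos: [502.2, -43.8, 58.3]
ee_rot: [180.0, -0.0, -9.9]
force: [-0.5, -0.0, 3.3]
gripper_width: 29.5
gripper_force: 15.0
```

To row units: -35 mm is -0.7, -30 mm is -0.6.

Request:
move_tool --pt "0 0 -0.1 0 0 0" --pt "0 0 -0.2 0 0 0" --pt "0 0 -0.4 0 0 0" --pt "0 0 -0.6 0 0 0" --pt "0 0 -0.7 0 0 0" --pt "0 0 -0.7 0 0 0" --pt "0 0 -0.7 0 0 0" --pt "0 0 0 0 0 0"

```text
time_s: 9.7
ee_pos: [504.7, -44.1, 233.7]
ee_rot: [-180.0, -0.6, -9.9]
force: [0.5, -0.4, -0.9]
gripper_width: 29.5
gripper_force: 15.0
```

Run:
```python
from h import *
np.set_printoptions(precision=1,suppress=True)
t=env.grab_frame("top")
o=cv2.imread("pics/top0.png");s=cv2.imread("pics/side0.png")
cv2.imwrite("pics/tray2.png",np.hstack([cv2.resize(t[150:240,90:210],None,fx=4,fy=4,interpolation=cv2.INTER_CUBIC),cv2.resize(s[160:205,200:275],None,fx=4,fy=8,interpolation=cv2.INTER_CUBIC)[:360]]))
```

```text
(no output)
```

View pics/tray2.png

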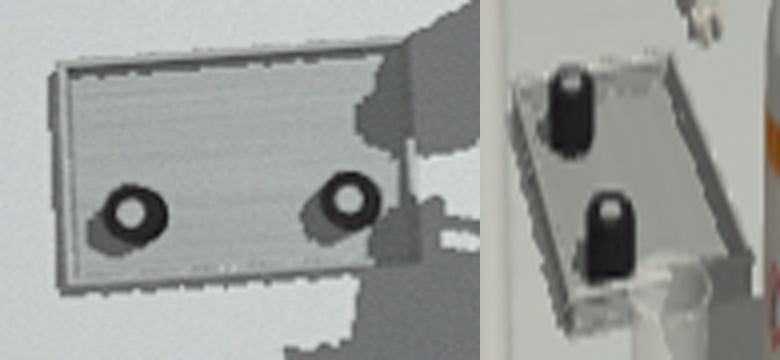

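The tray is unchanged, with its mounts at (133,212) and (350,200) in the left part of the crop. The side part shows the rim corners at (513,85), (670,55) and (748,255), and the discs at (573,80) and (610,210). I'll triangulate the tray heights from these.

Run:
```python
from h import *
np.set_printoptions(precision=1,suppress=True)
T=lambda u,v:((u+.5)/4-.5+90,(v+.5)/4-.5+150)
S=lambda u,v:(((u-480)+.5)/4-.5+200,(v+.5)/8-.5+160)
for k,a,b in(("tmL",(133,212),(573,80)),("tmR",(350,200),(610,207)),("cLB",(60,64),(670,55)),("cLF",(66,290),(513,85)),("cRB",(408,44),(748,255))):
    x,e=tri(T(*a),S(*b));print(k,x,np.array(e))
```

```text
tmL [441.4 382.2  25.9] [0.3 0.3]
tmR [445.6 272.   26.1] [0.3 0.3]
cLB [519.  424.1  13.3] [1.1 1.1]
cLF [404.1 419.4  12.6] [0.9 0.9]
cRB [526.5 243.3  15.2] [0.7 0.7]
```

Request:
move_tool --pt "0 0 0 0 0 -1" --pt "0 0 0 0 0 -1" --pt "-0.02 -0.4 0 0 0 0" --pt "-0.04 -0.7 0 0 0 0" --pt "-0.04 -0.8 0 0 0 0" --pt "-0.04 -0.8 0 0 0 0" --pt "-0.04 -0.8 0 0 0 0" --pt "-0.04 -0.8 0 0 0 0"

```text
time_s: 10.55
ee_pos: [489.3, 172.4, 226.6]
ee_rot: [179.9, 0.2, 0.1]
force: [0.1, 0.9, 0.7]
gripper_width: 29.0
gripper_force: 15.0
```

Request:
move_tool --pt "-0.04 -0.8 0 0 0 0" --pt "-0.04 -0.8 0 0 0 0" --pt "-0.04 -0.7 0 0 0 0" --pt "-0.04 -0.5 0 0 0 0" --pt "0 -0.3 0 0 0 0" --pt "0 0 0 0 0 0" --pt "0 0 0 0 0 0"

```text
time_s: 11.25
ee_pos: [482.1, 325.2, 227.2]
ee_rot: [179.9, 0.1, 0.1]
force: [-0.5, -0.5, -0.5]
gripper_width: 29.3
gripper_force: 15.0
```

Request:
move_tool --pt "0 -0.08 0.8 0 0 0" --pt "0 0 0.8 0 0 0" --pt "0 0 0.8 0 0 0" --pt "0 0 0.7 0 0 0" --pt "0 0 0.5 0 0 0" --pt "0 0 0.3 0 0 0" --pt "0 0 0.1 0 0 0" --pt "0 0 0 0 0 0"

```text
time_s: 12.05
ee_pos: [482.4, 328.9, 27.7]
ee_rot: [179.9, 0.1, 0.0]
force: [-0.3, -0.3, 0.6]
gripper_width: 29.1
gripper_force: 15.0
```

Run:
```python
from h import *
s=env.grab_frame("side");print(env.state()["ee_pos"])
cv2.imwrite("pics/place.png",cv2.resize(s[130:210,190:280],None,fx=6,fy=6,interpolation=cv2.INTER_CUBIC))
```

```text
[482.9655625  329.50565026  28.4910594 ]
```

View pics/place.png

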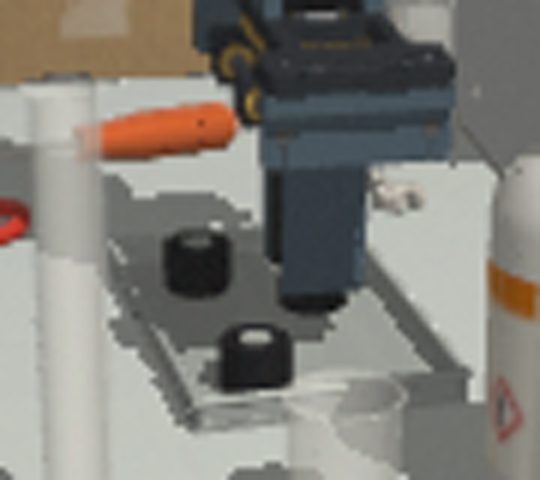

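The mount is held upright over the free back half of the tray at crop (315,298), well clear of both tray mounts. I'll lower it by feel; contact is expected at TCP z of about 16.

Request:
move_tool --pt "0 0 0.08 0 0 0" --pt "0 0 0.08 0 0 0" --pt "0 0 0.04 0 0 0" --pt "0 0 0 0 0 0" --pt "0 0 0 0 0 0"

```text
time_s: 12.6
ee_pos: [482.4, 330.3, 18.0]
ee_rot: [180.0, -0.0, 0.1]
force: [1.1, 0.2, -0.8]
gripper_width: 29.3
gripper_force: 15.0
```

Request:
move_tool --pt "0 0 0.02 0 0 0" --pt "0 0 0 0 0 0"

```text
time_s: 12.8
ee_pos: [482.3, 330.2, 16.9]
ee_rot: [180.0, -0.0, 0.1]
force: [-0.5, -0.4, -0.4]
gripper_width: 29.4
gripper_force: 15.0
```

Request:
move_tool --pt "0 0 0.02 0 0 0" --pt "0 0 0 0 0 0"

```text
time_s: 13.0
ee_pos: [482.5, 330.3, 16.2]
ee_rot: [-180.0, -0.0, 0.1]
force: [-0.2, 0.4, 1.5]
gripper_width: 29.3
gripper_force: 15.0
```

To row units: 0.7 mm is 0.014.

Request:
move_tool --pt "0 0 0.014 0 0 0" --pt "0 0 0 0 0 0"

```text
time_s: 13.2
ee_pos: [482.5, 330.3, 16.1]
ee_rot: [-180.0, -0.0, 0.1]
force: [-0.9, -0.5, 6.2]
gripper_width: 28.7
gripper_force: 15.0
```

Request:
move_tool --pt "0 0 0.014 0 0 0" --pt "0 0 0 0 0 0"

```text
time_s: 13.4
ee_pos: [482.5, 330.3, 16.1]
ee_rot: [-180.0, -0.0, 0.1]
force: [-3.3, -1.4, 10.4]
gripper_width: 29.1
gripper_force: 15.0
```

Contact with the floor. I'll release gently and retract.

Request:
move_tool --pt "0 0 -0.02 0 0 0" --pt "0 0 0 0 0 0" --pt "0 0 0 0 0 0" --pt "0 0 0 0 0 0" --finger_gap 46

```text
time_s: 13.8
ee_pos: [482.3, 330.0, 15.2]
ee_rot: [180.0, 0.0, 0.1]
force: [-0.9, 0.0, 0.7]
gripper_width: 46.3
gripper_force: 0.0
```

Request:
move_tool --pt "0 0 -0.2 0 0 0" --pt "0 0 -0.6 0 0 0" --pt "0 0 -0.8 0 0 0" --pt "0 0 -0.8 0 0 0" --pt "0 0 -0.8 0 0 0" --pt "-0.9 0 0 0 0 0" --pt "-0.9 0 0 0 0 0" --pt "0 0 0 0 0 0"

```text
time_s: 14.6
ee_pos: [387.4, 328.8, 176.2]
ee_rot: [179.9, 0.2, 0.2]
force: [-0.5, 0.6, 0.3]
gripper_width: 45.8
gripper_force: 0.0
```

Request:
move_tool --pt "-0.5 0 0 0 0 0" --pt "0 0 0 0 0 0" --pt "0 0 0 0 0 0"

```text
time_s: 14.9
ee_pos: [368.2, 330.3, 176.1]
ee_rot: [-180.0, -0.1, 0.1]
force: [-1.3, -0.1, 0.3]
gripper_width: 46.4
gripper_force: 0.0
```

Run:
```python
from h import *
t=env.grab_frame("top");s=env.grab_frame("side")
z=lambda a:cv2.resize(a,None,fx=4,fy=4,interpolation=cv2.INTER_CUBIC)
cv2.imwrite("pics/end.png",np.hstack([z(t[120:240,95:205]),z(s[155:275,210:300])]))
```

```text
(no output)
```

View pics/end.png

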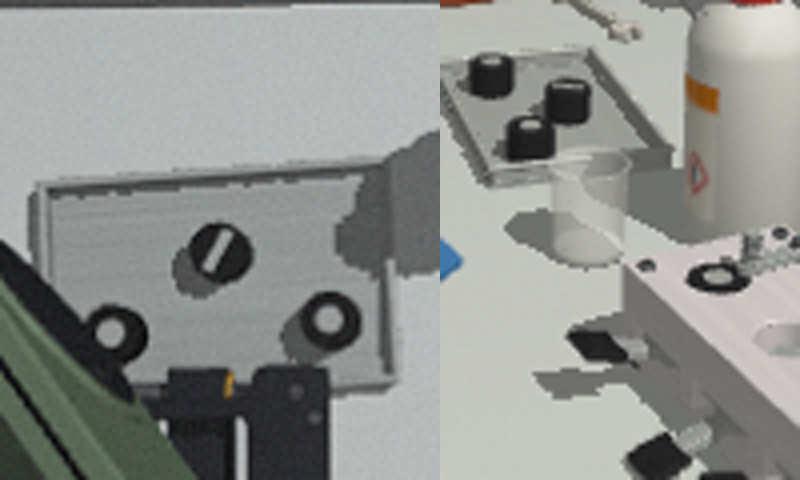

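The strip mount stands face up and flat in the tray at crop (220,252), clear of the mounts at (117,335) and (330,320). The bottle and beaker are standing, and the robot is clear of everything.

```bash
python3 -c "
from workcell import env
print(env.job_done())"
```

```text
the job is handed in; nothing more can be done
None
```

The strip mount was unloaded from the middle pocket and set face up in the free back half of the tray, about 60 mm clear of both mounts there, and the job was handed in at about 15 s; no verdict was returned.

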